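Unlock the colourant chest and hold up the opened lock

TASK

Open the combination lock on the blue colourant chest: turn its black dial, click by click, until the white pointer end rests in the notch at the green mark, then pull the red handle so that the straight shackle slides fully out of the hasp staple. Lift the opened lock straight up off the staple and finish while still holding it in the gripper, still and level, dial up, shackle still fully out, about 10 cm above its place on the chest. Leave the pottery, jar and brush around it where they are.

Things in the scene. Friction and masses are not known exactly. Their poses are not given: they have to be found in the camera images.
- chest: blue steel chest, fixed to the table, 230 (x) x 330 (y) x 87 mm high. Origin: centre of its underside. A steel hasp plate 3 mm thick lies on its top (chest frame x -100 to -10 mm, y -25 to +85 mm); the lock stands on it, 90 mm above the table
- staple (a point): foot of the staple, at the top of the hasp plate. An upright steel eye 8 mm thick (chest y), 30 mm wide (x), 26 mm high. The shackle runs through it. It sits in a slot across the lock's underside (lock y +28 to +39 mm, 29 mm deep), 1.5 mm play each way
- lock: loose aluminium combination lock, 0.45 to 0.7 kg in all: block 56 mm (x) by 90 mm (y -37 to +53 mm) by 40 mm high; axes parallel to the chest's. Origin: on its underside, below the dial axis (parallel to z) and near the centre of mass. Its sides x = +-28 mm are free to grip. With the shackle out it lifts straight off; until then the shackle holds it on the staple
- dial (a joint): angle of the black dial about the lock's z, rad, growing counter-clockwise from above; 0 = white pointer at the green mark, the only place where the shackle slides. Starts at 0.8 to 2.35, so turn it clockwise. Range -3 to 3. 12 click notches, 0.524 apart; let go, it springs into the nearest; a click takes about 0.04 N m. With the shackle out it may stand anywhere
- green_mark (a point): green mark, 12 x 10 mm, on the top of the lock (40 mm above its underside), on the lock's -y side of the dial, 31 mm from the dial axis
- dial_grip (a point): on the dial axis at the top of its grip bar, 68 mm above the lock's underside. The bar is 12 mm wide, 42 long, 21 high, on a disc 46 mm across whose top is 46.5 mm above the underside; it lies along the pointer (lock's -y at dial 0); the pointer half is white, the other black
- shackle (a joint): how far the straight shackle is pulled out, m: 0 home, 0.026 fully out at its stop (19 mm clears the staple). It slides towards the lock's -y, takes about 3 N to slide and stays where it is left; with the dial off the mark it moves less than 3 mm
- pull_top (a point): centre of the top of the red upright handle at the outer end of the shackle, 46 mm above the lock's underside, 67 mm from the dial axis towards the lock's -y when home. The handle is 16 x 16 mm, from 4 to 46 mm above the underside of the lock, 22 mm clear of the block
- cup: small round clay-brown bisque cup, 60 mm wide, 55 high, standing on the chest's lid; origin at the centre of its underside
- kiln_post: cream kiln post, 35 x 35 x 50 mm, standing on the chest's lid; origin at the centre of its underside
- mould_a: round white plaster mould, 110 mm wide, 120 high, on the table to the left; origin at the centre of its underside
- mould_b: round white plaster mould, 130 mm wide, 90 high, on the table to the right; origin at the centre of its underside
- pigment_jar: amber jar with white cap, 60 mm wide, 85 high, on the table to the right; origin at the centre of its underside
- clay_brush: wooden brush, 200 mm long, lying on the table to the right; origin at its middle
Not all that is in view belongs to the job. What is shaped like the lock but yellow is not meant.

How it is judged:
By the outcome, as a careful person would: the job done as asked, in the order asked, and still so for the second after the job is handed in, while the arm keeps its last pose, push and grip.
It also fails if it takes over 64 s, if anything falls off the work surface, if the arm or the gripper's body presses on something with over 40 N, if the wrist force passes 120 N, or if a joint passes its speed limit or range.

ROBOT

A 6-joint arm with a two-finger parallel gripper is mounted at the origin on the work surface. World frame = base frame: x ahead of the robot, y to its left, z up, the work surface at z = 0. Lengths are in m, angles in rad, forces in N, time in s.
With the tool pointing down it reaches from about 0.15 to 0.775 m from the base axis. Payload 6.1 kg.
Tool frame: the origin (TCP) lies midway between the tips of the shut fingers; the grasp point (between the pads) lies 19 mm behind it (ctrl.grasp_offset is the distance from the TCP to the grasp point, in m); z points along the fingers, y is the direction in which the jaws open and shut (so a half turn about z gives the same grasp; the last joint's range is limited). The gripper opens to 85 mm and grips with 20 to 120 N. Pads are 22 mm wide; open, the fingers measure 114 mm over their backs; the gripper's body (76 mm by 85 mm) begins 54 mm behind the grasp point. The pads swing forward as they close: fully open they stand 13 mm farther back than shut.
Start: joints at [-1.342, 0.126, -0.04, 1.405, 0, 1.571], TCP at [0.119, -0.511, 0.231] pointing down, gripper open.
Joint ranges: [-2.72, 2.72], [-0.95, 1.95], [-1.27, 1.35], [-1.78, 2.02], [-1.46, 1.47], [-3.14, 3.14]. Speed limits (rad/s): [2.39, 2.39, 3.01, 3.14, 3.14, 3.14].

INTERFACE

Orientations are given as [roll, pitch, yaw] about the fixed x, y, z axes, in that order (R = Rz(yaw) Ry(pitch) Rx(roll)).
In Python, from plant import ctrl gives the robot as it stands.
- The arm moves only by the tool play_rows, never from a script. Its argument "commands" is a list of rows, each a list of 3 entries, a list of its own where there are three numbers: the turn, a rotation vector about the tool's x, y, z in rad, then the shift along the tool's x, y, z in mm, then the finger opening in mm, from 0 to 85.4. In form: [[[wx, wy, wz], [x, y, z], fingers], ...]. A call has 1 to 20 rows; each row shifts and turns the commanded pose from where the row before left it, along the tool's axes as they then stand; what a row does not reach is not made up. A row lasts 1/8 s, in which the tool goes at most 62.5 mm and 10.7 degrees, less where a joint would pass 70% of its speed; a pose out of reach is approached as far as the arm can. A call with a gripper value outside its range is refused whole. The fingers move at their own pace and stop on an object; the grip force is fixed at half the most. Time passes only in rows, so rows that do not move let the fingers close. It gives the time, the measured TCP pose, the force and the opening at its end, in the units of the state.
- ctrl.get_obs(): the state, without advancing time (a new reading comes with each control period).
- ctrl.read_camera(name): name is "side" or "top" or "wrist"; returns the picture (400x640x3 uint8, blue, green, red); there is no depth.
- ctrl.camera_params(name): a dict with "K" (3x3 intrinsics, pixels), "extrinsics" (4x4, takes a point from world to camera coordinates); the wrist camera has in their place "tool_from_camera" (4x4, takes a point from camera to tool coordinates, whose origin is the TCP and whose axes are the flange's). Camera axes: x right, y down, z forward; pixel columns grow to the right and rows downward; lengths in m; the calibration is good to about 2 mm. A picture is of the moment at which its call begins: read the wrist's pose just before it. camera_params takes no time and is no camera call.
- ctrl.sign_off(): hands the job in, once; it reports no verdict.
The state is a dict: "clock": time; "joints": joint angles; "dq": joint speeds; "effort": joint torques, N m; "eef_pos": TCP position; "tool_rot": TCP orientation; "contact_force": force on the tool from outside, world axes, zero at the start; "moment": the same for the moment, N m; "finger_gap": finger opening in m.
Only numpy, scipy, OpenCV 4.12 (cv2) and the standard library are available. Lean on these libraries where they do the work, as an engineer would, in place of code of your own. Each camera call takes 0.05 s, during which the arm holds its last target.

## Working session

There is one attempt and no reset: what is moved stays moved. The work goes in short steps, Python scripts to look and compute and a tool call to move; the robot and the scene stay as the last step left them, time stands still between calls to the robot, and variables do not carry over. Pictures are saved under pics/ and viewed, and the job is handed in when it is done.

Besides the shell and the picture viewer there is one more tool, called after "Emit:" in YAML: its name, and indented under it one key for each argument. play_rows: Moves the arm, as the interface text tells. Its arguments: {"type":"object","properties":{"commands":{"type":"array","items":{"type":"array"}}},"required":["commands"]}

```bash
ls; mkdir -p pics; python3 - <<'E'
from plant import ctrl
import cv2,numpy as np
np.set_printoptions(precision=4,suppress=True)
print(ctrl.get_obs())
for n in("top","side","wrist"):
    cv2.imwrite(f"pics/{n}0.png",ctrl.read_camera(n)); print(n,ctrl.camera_params(n))
E
```

```text
pics
{'clock': 0.0, 'joints': array([-1.342 ,  0.1264, -0.0406,  1.4054,  0.    ,  1.5708]), 'dq': array([-0.003 ,  0.0017,  0.0004, -0.0017, -0.    ,  0.0006]), 'effort': array([  0.0003, -43.5917,  35.2921,   0.0174,  -0.0003,  -0.    ]), 'eef_pos': array([ 0.119 , -0.5109,  0.2305]), 'tool_rot': array([-3.1399, -0.    ,  0.2288]), 'contact_force': array([-0.4832,  0.5238,  0.029 ]), 'moment': array([-0.0068,  0.0513,  0.0378]), 'finger_gap': 0.08569646550957476}
top {'K': array([[368.8249,   0.    , 315.6283],
       [  0.    , 368.8249, 200.5817],
       [  0.    ,   0.    ,   1.    ]]), 'extrinsics': array([[ 0.0122, -0.9998, -0.014 , -0.0348],
       [-0.9986, -0.0114, -0.0524,  0.5009],
       [ 0.0522,  0.0147, -0.9985,  1.2826],
       [ 0.    ,  0.    ,  0.    ,  1.    ]])}
side {'K': array([[507.9032,   0.    , 320.2576],
       [  0.    , 507.9032, 196.1389],
       [  0.    ,   0.    ,   1.    ]]), 'extrinsics': array([[-0.9999, -0.0101, -0.0114,  0.4817],
       [ 0.0014,  0.686 , -0.7276,  0.1265],
       [ 0.0151, -0.7275, -0.6859,  1.4881],
       [ 0.    ,  0.    ,  0.    ,  1.    ]])}
wrist {'K': array([[346.9611,   0.    , 320.1792],
       [  0.    , 346.9611, 200.0588],
       [  0.    ,   0.    ,   1.    ]]), 'tool_from_camera': array([[-0.0006, -0.9584, -0.2853,  0.0725],
       [ 1.    , -0.0008,  0.0005, -0.0001],
       [-0.0007, -0.2853,  0.9584, -0.1426],
       [ 0.    ,  0.    ,  0.    ,  1.    ]])}
```

View pics/top0.png

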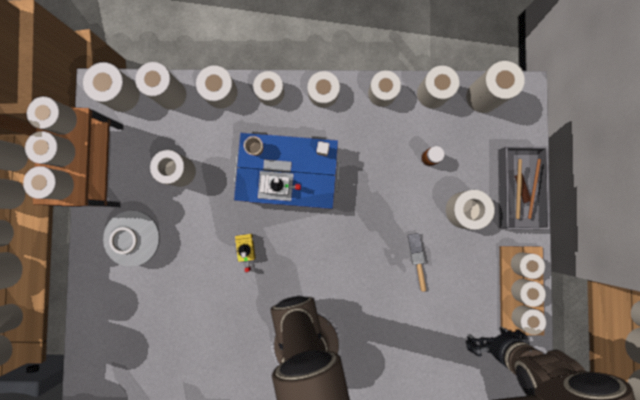

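View pics/side0.png

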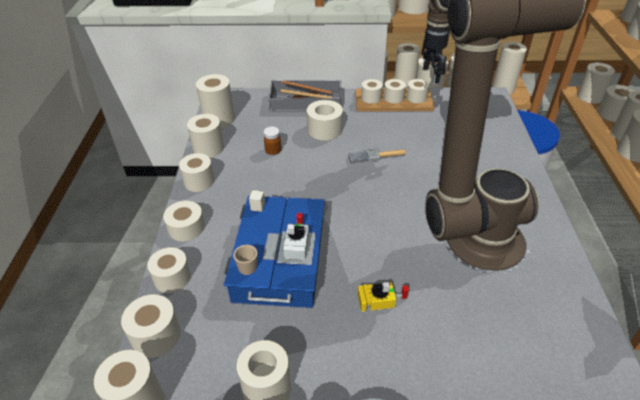

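The top view shows two lock-shaped things. The aluminium lock is on the blue chest at top (277,185), side (296,243), with its red handle at top (297,187). The yellow decoy is on the table at top (245,250), side (380,295). The task wants the aluminium one on the chest, so I'll check it in a close crop.

```bash
python3 - <<'E'
import cv2,numpy as np
a=cv2.imread("pics/top0.png")[125:215,225:345]
b=cv2.imread("pics/side0.png")[190:310,220:335]
cv2.imwrite("pics/c1.png",cv2.resize(a,None,fx=6,fy=6,interpolation=cv2.INTER_CUBIC)); cv2.imwrite("pics/c2.png",cv2.resize(b,None,fx=5,fy=5,interpolation=cv2.INTER_CUBIC))
E
```

```text
(no output)
```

View pics/c1.png

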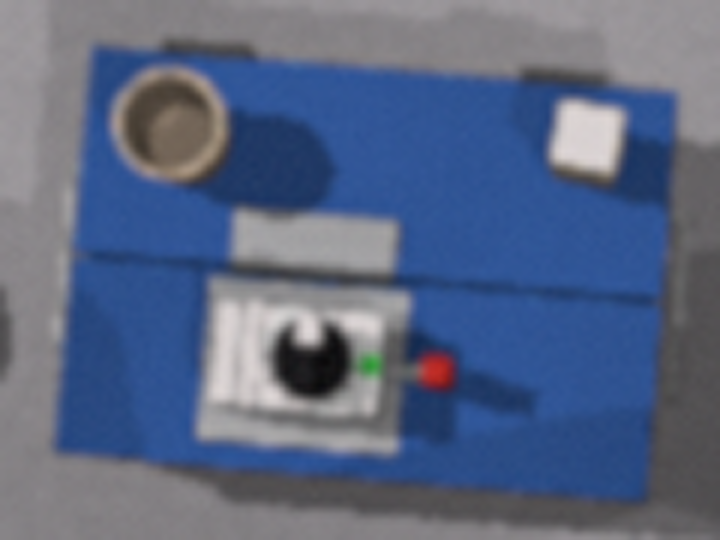

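View pics/c2.png

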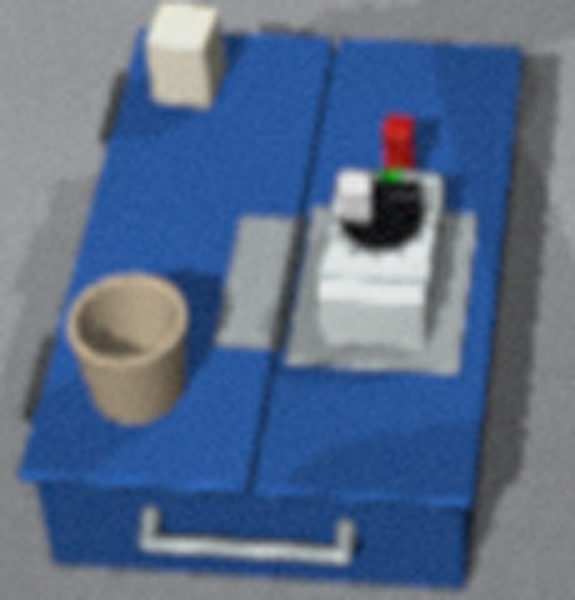

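Confirmed: the lock on the chest is silver, with a black dial, a green mark at crop 1 (370,364) and a red handle at (437,369). The white pointer faces roughly world +x, so the dial is at about 1.6 rad. Next I'll measure it.

```bash
cat > h.py <<'E'
import numpy as np,cv2
from scipy.spatial.transform import Rotation as R
np.set_printoptions(precision=4,suppress=True)
def bp(K,E,uv,z):
    uv=np.atleast_2d(uv).astype(float); n=np.c_[uv,np.ones(len(uv))]@np.linalg.inv(K).T
    Rw=E[:3,:3]; c=-Rw.T@E[:3,3]; d=n@Rw
    return c+d*((z-c[2])/d[:,2])[:,None]
def wristE(ctrl,o):
    T=np.eye(4);T[:3,:3]=R.from_euler('xyz',o['tool_rot']).as_matrix();T[:3,3]=o['eef_pos']
    return np.linalg.inv(T@ctrl.camera_params('wrist')['tool_from_camera'])
E
python3 - <<'E'
from h import *; from plant import ctrl
p=ctrl.camera_params('top'); s=ctrl.camera_params('side')
t=lambda a:(np.array(a)+.5)/6-.5+np.array([225,125])
q=lambda a:(np.array(a)+.5)/5-.5+np.array([220,190])
c=bp(p['K'],p['extrinsics'],t([(93,47),(677,92),(645,500),(55,453)]),.087)
print(c); print([np.linalg.norm(c[i]-c[(i+1)%4]) for i in range(4)])
for i,j in((0,1),(3,2),(1,2),(0,3)):
  d=c[j]-c[i]; print(np.degrees(np.arctan2(d[1],d[0])))
print('green',bp(p['K'],p['extrinsics'],t((370,364)),.13),bp(s['K'],s['extrinsics'],q((392,177)),.13))
print('red',bp(p['K'],p['extrinsics'],t((436,370)),.136),bp(s['K'],s['extrinsics'],q((398,125)),.136))
print('dialdisc',bp(p['K'],p['extrinsics'],t((311,360)),.1365),bp(s['K'],s['extrinsics'],q((382,215)),.1365))
E
```

```text
[[ 0.7234  0.2261  0.087 ]
 [ 0.701  -0.1002  0.087 ]
 [ 0.4737 -0.0847  0.087 ]
 [ 0.496   0.242   0.087 ]]
[np.float64(0.3271429395021848), np.float64(0.22773629694591346), np.float64(0.32746014344094754), np.float64(0.2279901679047749)]
-93.93209832363333
-93.88770171158917
176.0837491385231
176.00404025976357
green [[0.5433 0.0641 0.13  ]] [[0.5392 0.065  0.13  ]]
red [[0.5399 0.0284 0.136 ]] [[0.5371 0.0319 0.136 ]]
dialdisc [[0.5445 0.095  0.1365]] [[0.5428 0.0985 0.1365]]
```

```bash
cat >> h.py <<'E'
def delta(o,pos,yaw,yaw_first=True):
    """turn about tool z then shift in tool axes (mm), to pose pos, pointing down"""
    Rc=R.from_euler('xyz',o['tool_rot']); Rt=R.from_euler('xyz',[np.pi,0,yaw])
    w=(Rc.inv()*Rt).as_rotvec(); d=np.array(pos)-o['eef_pos']
    print('turn',w,'shift after turn',Rt.inv().apply(d)*1e3,'shift before',Rc.inv().apply(d)*1e3,'len',np.linalg.norm(d)*1e3)
E
python3 - <<'E'
from h import *; from plant import ctrl
delta(ctrl.get_obs(),[.5435,.096,.255],-.0686)
E
```

```text
turn [-0.0012  0.0002  0.2974] shift after turn [ 381.8553 -634.6896  -24.3135] shift before [ 551.0968 -494.9407  -23.696 ] len 741.1042127114005
```

Emit:
play_rows:
  commands:
    - [[-0.001,0,0.15],[0,0,-4],85]
    - [[0,0,0.147],[0,0,-4],85]
    - [[0,0,0],[12,-20,-4],85]
    - [[0,0,0],[24,-40,-4],85]
    - [[0,0,0],[27,-45,-4],85]
    - [[0,0,0],[27,-45,-4],85]
    - [[0,0,0],[27,-45,0],85]
    - [[0,0,0],[27,-45,0],85]
    - [[0,0,0],[27,-45,0],85]
    - [[0,0,0],[27,-45,0],85]
    - [[0,0,0],[27,-45,0],85]
    - [[0,0,0],[27,-45,0],85]
    - [[0,0,0],[27,-45,0],85]
    - [[0,0,0],[27,-45,0],85]
    - [[0,0,0],[27,-45,0],85]
    - [[0,0,0],[27,-45,0],85]
    - [[0,0,0],[22,-35,0],85]
    - [[0,0,0],[0,0,0],85]
    - [[0,0,0],[0,0,0],85]

```text
clock: 2.52
eef_pos: [0.5375, 0.0312, 0.2573]
tool_rot: [-3.09, 0.001, 0.031]
contact_force: [0.3, -0.0, 0.3]
finger_gap: 0.0853
```

```bash
python3 - <<'E'
from h import *; from plant import ctrl
o=ctrl.get_obs(); print(o['clock'],o['eef_pos'],o['tool_rot'],o['joints']); im=ctrl.read_camera('wrist'); np.savez('w1.npz',E=wristE(ctrl,o),K=ctrl.camera_params('wrist')['K'])
cv2.imwrite('pics/w1.png',im)
E
```

```text
2.525 [0.5375 0.0312 0.2573] [-3.0895  0.0013  0.031 ] [0.0294 0.1542 0.0493 1.4672 0.0521 3.14  ]
```

View pics/w1.png

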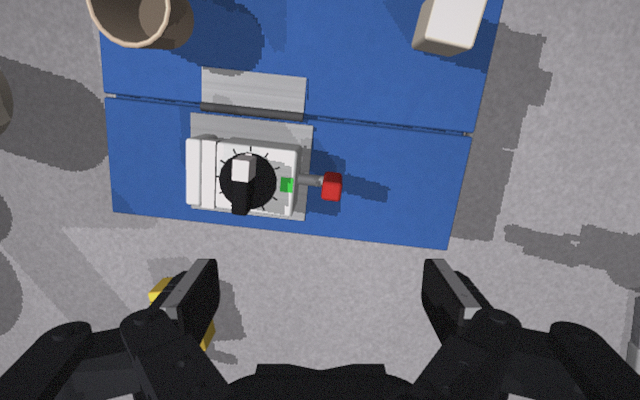

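The wrist view shows the silver lock at (245,180), the green mark at (287,184) and the red handle top near (332,178). The white bar end is at (242,162) and the black end at (241,198). J6 stopped at its 3.14 limit, so I need to grasp with a half-turn. First I'll measure from this view.

```bash
python3 - <<'E'
from h import *
im=cv2.imread('pics/w1.png')[120:240,170:370]
cv2.imwrite('pics/w1c.png',cv2.resize(im,None,fx=4,fy=4,interpolation=cv2.INTER_CUBIC))
E
```

```text
(no output)
```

View pics/w1c.png

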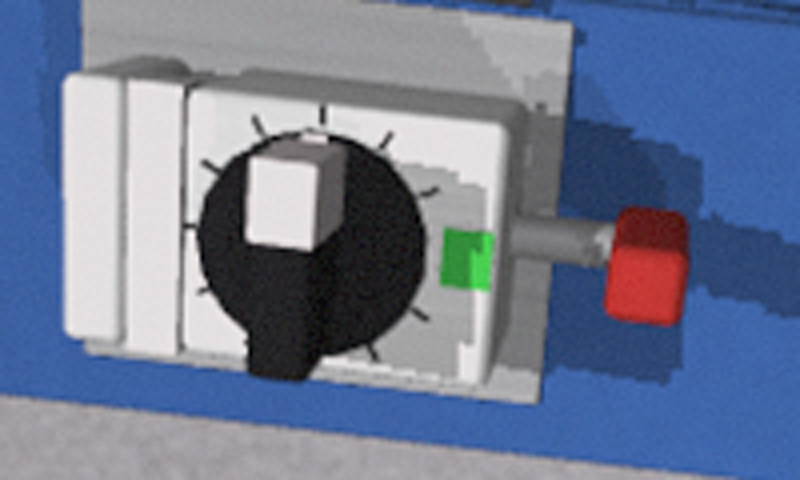

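```bash
python3 - <<'E'
from h import *
f=np.load('w1.npz');K,E=f['K'],f['E']
t=lambda a:(np.array(a,float)+.5)/4-.5+np.array([170,120])
b=bp(K,E,t([(284,156),(280,245)]),.158); d=b[0]-b[1]
print('bar',b,np.linalg.norm(d),'ang',np.degrees(np.arctan2(d[1],d[0])))
g=bp(K,E,t([(467,260)]),.130);r=bp(K,E,t([(647,294)]),.136);disc=bp(K,E,t([(312,243)]),.1365)
print('green',g,'red',r,'disc',disc)
u=np.array([-.0686,-.9976,0])
print('axis est',b[1],g-u*.031,r-u*.067, disc)
e=bp(K,E,t([(190,90),(500,123),(65,75),(85,340)]),.130);d=e[1]-e[0];print('edge',e,np.degrees(np.arctan2(d[1],d[0])))
d=(r-b[1])[0];print('axis->red',np.degrees(np.arctan2(d[1],d[0])),np.linalg.norm(d[:2]))
E
```

```text
bar [[0.5659 0.0938 0.158 ]
 [0.5496 0.0952 0.158 ]] 0.016363664870227924 ang -4.632602684599344
green [[0.5411 0.0651 0.13  ]] red [[0.5373 0.0286 0.136 ]] disc [[0.5449 0.0949 0.1365]]
axis est [0.5496 0.0952 0.158 ] [[0.5432 0.0961 0.13  ]] [[0.5419 0.0954 0.136 ]] [[0.5449 0.0949 0.1365]]
edge [[0.5731 0.1199 0.13  ]
 [0.5689 0.0587 0.13  ]
 [0.5751 0.1447 0.13  ]
 [0.5205 0.145  0.13  ]] -93.89340677963762
axis->red -100.51261599210106 0.06768601118902151
```

Emit:
play_rows:
  commands:
    - [[0,0,-0.1],[0,0,0],85]
    - [[0,0,-0.178],[0,0,0],85]
    - [[0,0,-0.178],[0,0,0],85]
    - [[0,0,-0.178],[0,0,0],85]
    - [[0,0,-0.178],[0,0,0],85]
    - [[0,0,-0.178],[0,0,0],85]
    - [[0,0,-0.178],[0,0,0],85]
    - [[0,0,-0.178],[0,0,0],85]
    - [[0,0,-0.178],[0,0,0],85]
    - [[0,0,-0.178],[0,0,0],85]
    - [[0,0,-0.178],[0,0,0],85]
    - [[0,0,-0.178],[0,0,0],85]
    - [[0,0,-0.178],[0,0,0],85]
    - [[0,0,-0.178],[0,0,0],85]
    - [[0,0,-0.178],[0,0,0],85]
    - [[0,0,-0.178],[0,0,0],85]
    - [[0,0,-0.178],[0,0,0],85]
    - [[0,0,-0.1],[0,0,0],85]
    - [[0,0,0],[0,0,0],85]

```text
clock: 4.95
eef_pos: [0.5378, 0.0304, 0.2578]
tool_rot: [3.09, -0.005, 3.076]
contact_force: [1.1, -0.0, -0.0]
finger_gap: 0.0846
```

```bash
python3 - <<'E'
from h import *; from plant import ctrl
o=ctrl.get_obs(); print(o['clock'],o['eef_pos'],o['tool_rot'],o['joints'])
delta(o,[.5435,.0955,.25],3.073)
E
```

```text
4.95 [0.5378 0.0304 0.2578] [ 3.0896 -0.0049  3.0762] [0.0279 0.1536 0.0496 1.4669 0.0522 0.0935]
turn [ 0.052  -0.005   0.0031] shift after turn [-1.2383 65.2959  7.7758] shift before [-1.4842 64.7999 11.1499] len 65.76888451655941
```

Emit:
play_rows:
  commands:
    - [[0.052,-0.005,0.003],[0,0,0],85]
    - [[0,0,0],[0,15,2],85]
    - [[0,0,0],[-1.2,35,4],85]
    - [[0,0,0],[0,15.3,1.8],85]
    - [[0,0,0],[0,0,0],85]
    - [[0,0,0],[0,0,0],85]

```text
clock: 5.7
eef_pos: [0.544, 0.0956, 0.2496]
tool_rot: [-3.141, -0.0, 3.074]
contact_force: [0.2, -0.0, 0.0]
finger_gap: 0.0851
```

```bash
python3 - <<'E'
from h import *; from plant import ctrl
o=ctrl.get_obs(); print(o['clock'],o['eef_pos'],o['tool_rot'],o['joints']); im=ctrl.read_camera('wrist'); np.savez('w2.npz',E=wristE(ctrl,o),K=ctrl.camera_params('wrist')['K'])
cv2.imwrite('pics/w2.png',im)
E
```

```text
5.7 [0.544  0.0956 0.2496] [-3.1414 -0.0005  3.0743] [ 0.1739  0.1798  0.0639  1.4555 -0.      0.2412]
```

View pics/w2.png

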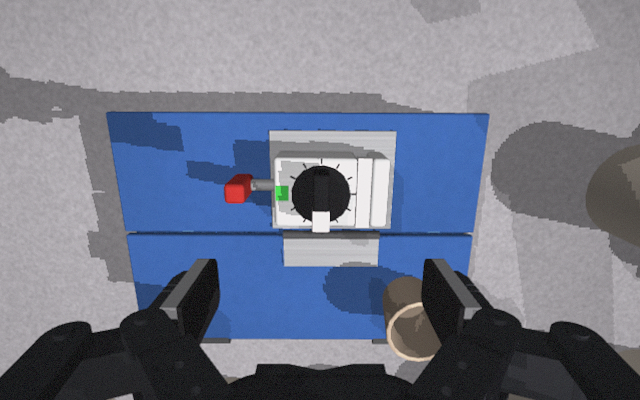

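The view is square to the lock. The disc centre is at (321,193), the bar spans columns 312–330, green is at (282,193) and the red handle at (238,188). I'll check the axis and descend.

```bash
python3 - <<'E'
from h import *; from plant import ctrl
f=np.load('w2.npz');K,E=f['K'],f['E']
im=cv2.imread('pics/w2.png')[140:245,210:405]
cv2.imwrite('pics/w2c.png',cv2.resize(im,None,fx=4,fy=4,interpolation=cv2.INTER_CUBIC))
print(bp(K,E,(321,193),.1365),bp(K,E,(321.2,221),.158))
delta(ctrl.get_obs(),[.5435,.0955,.141],3.073)
E
```

```text
[[0.5418 0.0962 0.1365]] [[0.5567 0.0953 0.158 ]]
turn [-0.0001 -0.0003  0.0009] shift after turn [  0.5466   0.1087 108.7103] shift before [  0.5122   0.119  108.7105] len 108.71173575252212
```

View pics/w2c.png

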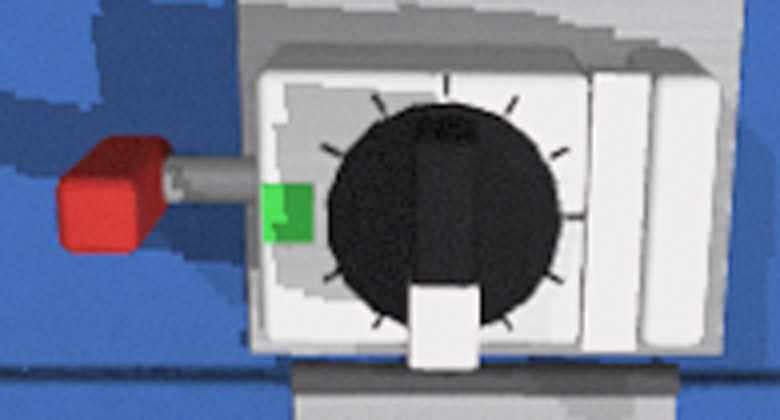

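Emit:
play_rows:
  commands:
    - [[0,0,0],[0.5,0,15],50]
    - [[0,0,0],[0,0,30],40]
    - [[0,0,0],[0,0,30],40]
    - [[0,0,0],[0,0,20],40]
    - [[0,0,0],[0,0,10],40]
    - [[0,0,0],[0,0,3.7],40]
    - [[0,0,0],[0,0,0],40]
    - [[0,0,0],[0,0,0],0]
    - [[0,0,0],[0,0,0],0]
    - [[0,0,0],[0,0,0],0]
    - [[0,0,0],[0,0,0],0]

```text
clock: 7.12
eef_pos: [0.544, 0.0959, 0.1418]
tool_rot: [-3.142, 0.001, 3.075]
contact_force: [-1.1, -2.0, 5.8]
finger_gap: 0.0106
```

Emit:
play_rows:
  commands:
    - [[0,0,0.06],[0,0,0],0]
    - [[0,0,0.13],[0,0,0],0]
    - [[0,0,0.13],[0,0,0],0]
    - [[0,0,0.13],[0,0,0],0]
    - [[0,0,0.13],[0,0,0],0]
    - [[0,0,0.13],[0,0,0],0]
    - [[0,0,0.13],[0,0,0],0]
    - [[0,0,0.13],[0,0,0],0]
    - [[0,0,0.13],[0,0,0],0]
    - [[0,0,0.13],[0,0,0],0]
    - [[0,0,0.13],[0,0,0],0]
    - [[0,0,0.13],[0,0,0],0]
    - [[0,0,0.08],[0,0,0],0]
    - [[0,0,0.0],[0,0,0],0]
    - [[0,0,0],[0,0,0],0]

```text
clock: 9.0
eef_pos: [0.5438, 0.0956, 0.1417]
tool_rot: [3.141, 0.001, 1.504]
contact_force: [-1.9, -2.5, 6.5]
finger_gap: 0.0106
```

```bash
python3 - <<'E'
from h import *; from plant import ctrl
o=ctrl.get_obs(); print(o['clock'],o['eef_pos'],o['tool_rot'],o['joints'],o['contact_force'],o['moment'])
for n in('wrist','side'): cv2.imwrite(f'pics/{n}3.png',ctrl.read_camera(n))
E
```

```text
9.0 [0.5438 0.0956 0.1417] [3.1408 0.0006 1.5043] [ 0.1745  0.1903 -0.1596  1.2203 -0.0008  1.8118] [-1.9102 -2.4606  6.5429] [-0.514   0.2983 -0.0987]
```

View pics/wrist3.png

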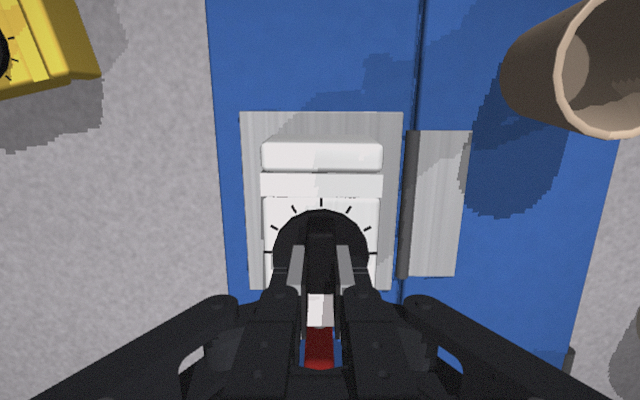

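The bar followed the gripper: the white end (320,305) now points at the red handle (320,350). I'll release, rise and check.

Emit:
play_rows:
  commands:
    - [[0,0,0],[0,0,0],40]
    - [[0,0,0],[0,0,0],40]
    - [[0,0,0],[0,0,0],40]
    - [[0,0,0],[0,0,-10],40]
    - [[0,0,0],[0,0,-30],40]
    - [[0,0,0],[0,0,-40],40]
    - [[0,0,0],[0,0,-20],40]
    - [[0,0,0],[0,0,0],40]
    - [[0,0,0],[0,0,0],40]

```text
clock: 10.22
eef_pos: [0.5433, 0.096, 0.2401]
tool_rot: [-3.14, 0.0, 1.505]
contact_force: [0.4, -0.4, -0.2]
finger_gap: 0.04
```

```bash
python3 - <<'E'
from h import *; from plant import ctrl
o=ctrl.get_obs(); print(o['clock'],o['eef_pos'],o['tool_rot']); im=ctrl.read_camera('wrist'); np.savez('w4.npz',E=wristE(ctrl,o),K=ctrl.camera_params('wrist')['K'])
cv2.imwrite('pics/w4.png',im)
E
```

```text
10.225 [0.5433 0.096  0.2401] [-3.1402  0.0002  1.5047]
```

View pics/w4.png

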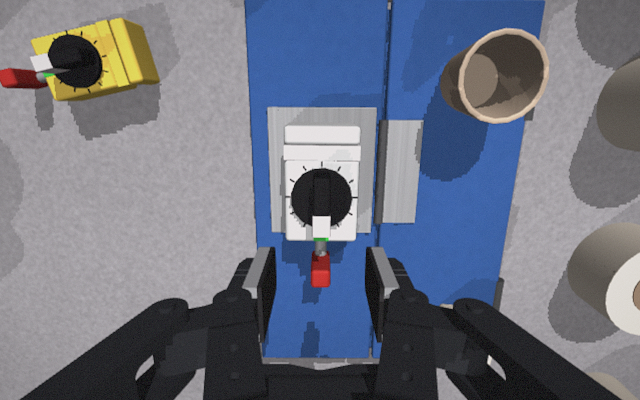

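The white pointer (321,225) is at the green mark, and the handle top is at about (321,276). Now the handle.

```bash
python3 - <<'E'
from h import *; from plant import ctrl
f=np.load('w4.npz');print('red',bp(f['K'],f['E'],(320.7,276),.136))
delta(ctrl.get_obs(),[.539,.0288,.110],1.502)
E
```

```text
red [[0.5392 0.0323 0.136 ]]
turn [-0.0022  0.0004  0.0026] shift after turn [-67.2304   0.524  129.6551] shift before [-67.177    0.6361 129.6822] len 146.05011817062635
```

Emit:
play_rows:
  commands:
    - [[-0.002,0,0.003],[-15,0.5,0],50]
    - [[0,0,0],[-35,0,0],50]
    - [[0,0,0],[-16.5,0,0],50]
    - [[0,0,0],[0,0,20],50]
    - [[0,0,0],[0,0,40],50]
    - [[0,0,0],[0,0,35],50]
    - [[0,0,0],[0,0,22],50]
    - [[0,0,0],[0,0,12.7],50]
    - [[0,0,0],[0,0,0],0]
    - [[0,0,0],[0,0,0],0]
    - [[0,0,0],[0,0,0],0]
    - [[0,0,0],[0,0,0],0]
    - [[0,0,0],[0,0,0],0]

```text
clock: 11.9
eef_pos: [0.5402, 0.0295, 0.1121]
tool_rot: [3.139, 0.0, 1.502]
contact_force: [-1.3, -1.1, 5.0]
finger_gap: 0.0148
```

Emit:
play_rows:
  commands:
    - [[0,0,0],[-3,0,0],0]
    - [[0,0,0],[-5,0,0],0]
    - [[0,0,0],[-6,0,0],0]
    - [[0,0,0],[-6,0,0],0]
    - [[0,0,0],[-4,0,0],0]
    - [[0,0,0],[-2,0,0],0]
    - [[0,0,0],[0,0,0],0]

```text
clock: 12.78
eef_pos: [0.5385, 0.0038, 0.1117]
tool_rot: [3.139, -0.001, 1.502]
contact_force: [0.3, 2.5, 5.3]
finger_gap: 0.0146
```

Emit:
play_rows:
  commands:
    - [[0,0,0],[-1,0,0],0]
    - [[0,0,0],[-1,0,0],0]
    - [[0,0,0],[0,0,0],0]

```text
clock: 13.15
eef_pos: [0.5383, 0.0027, 0.1116]
tool_rot: [3.139, -0.003, 1.502]
contact_force: [0.7, 6.2, 4.8]
finger_gap: 0.0148
```

Resistance is building (6 N), so it is close to the stop. One more millimetre, then release, rise and look.

Emit:
play_rows:
  commands:
    - [[0,0,0],[-1,0,0],0]
    - [[0,0,0],[-0.5,0,0],0]
    - [[0,0,0],[0,0,0],0]

```text
clock: 13.52
eef_pos: [0.5383, 0.0017, 0.1115]
tool_rot: [3.139, -0.004, 1.502]
contact_force: [0.7, 7.5, 4.2]
finger_gap: 0.0148
```

Emit:
play_rows:
  commands:
    - [[0,0,0],[0,0,0],50]
    - [[0,0,0],[0,0,0],50]
    - [[0,0,0],[0,0,0],50]
    - [[0,0,0],[0,0,-10],60]
    - [[0,0,0],[0,0,-40],85]
    - [[0,0,0],[0,0,-50],85]
    - [[0,0,0],[20,0,-28],85]
    - [[0,0,0],[45,0,0],85]
    - [[0,0,0],[30,0,0],85]
    - [[0,0,0],[0,0,0],85]
    - [[0,0,0],[0,0,0],85]

```text
clock: 14.9
eef_pos: [0.544, 0.0946, 0.2395]
tool_rot: [3.14, 0.0, 1.502]
contact_force: [-0.1, -0.5, -0.5]
finger_gap: 0.0852
```

```bash
python3 - <<'E'
from h import *; from plant import ctrl
o=ctrl.get_obs(); print(o['clock'],o['eef_pos'],o['tool_rot']); im=ctrl.read_camera('wrist'); np.savez('w5.npz',E=wristE(ctrl,o),K=ctrl.camera_params('wrist')['K'])
cv2.imwrite('pics/w5.png',im)
E
```

```text
14.9 [0.544  0.0946 0.2395] [3.1398 0.0004 1.5017]
```

View pics/w5.png

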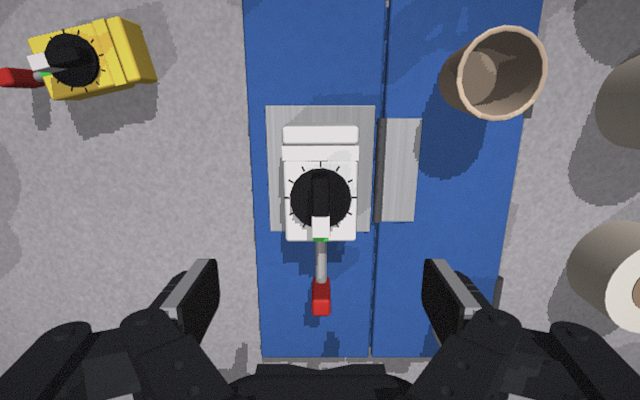

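The handle has moved out, with its top at about (321,308). I'll compare pull_top's position before and after, and measure the block's sides.

```bash
python3 - <<'E'
from h import *; from plant import ctrl
a=cv2.imread('pics/w4.png')[150:320,270:375];b=cv2.imread('pics/w5.png')[150:320,270:375]
cv2.imwrite('pics/cmp.png',cv2.resize(np.hstack([a,b]),None,fx=3.5,fy=3.5,interpolation=cv2.INTER_CUBIC))
for n in('w4','w5'):
    f=np.load(n+'.npz'); im=cv2.imread(f'pics/{n}.png'); h=cv2.cvtColor(im,cv2.COLOR_BGR2HSV)
    m=((h[...,0]<8)|(h[...,0]>172))&(h[...,1]>150)&(h[...,2]>60); m[:200]=0;m[:,:280]=0;m[:,360:]=0
    top=m&(h[...,2]>170); ys,xs=np.nonzero(top); print(n,m.sum(),top.sum(),ys.min(),ys.max(),xs.min(),xs.max(), np.nonzero(m)[0].min(),np.nonzero(m)[0].max())
    c=bp(f['K'],f['E'],[(xs.mean(),ys.max()),(xs.mean(),ys.mean())],.136); print(c)
E
```

```text
w4 582 262 270 286 312 328 251 286
[[0.5383 0.0234 0.136 ]
 [0.5388 0.0308 0.136 ]]
w5 596 225 300 314 313 328 277 315
[[ 0.5379 -0.0035  0.136 ]
 [ 0.5383  0.0031  0.136 ]]
```

View pics/cmp.png

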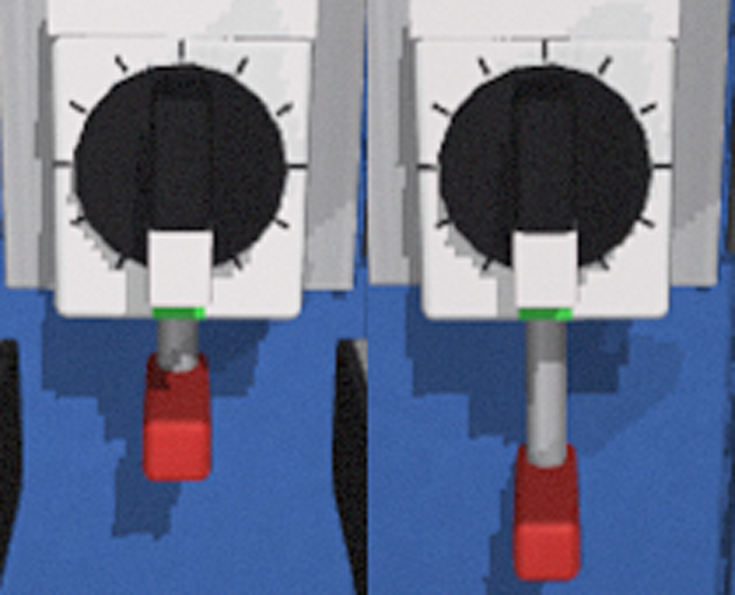

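The pointer is still at the mark. The handle moved 27 mm, which is the full 26 mm stroke plus a little lock play. Next I'll grip the block by its sides.

```bash
python3 - <<'E'
from h import *; from plant import ctrl
delta(ctrl.get_obs(),[.5444,.0945,.098],1.502)
E
```

```text
turn [ 0.0017  0.0003 -0.001 ] shift after turn [  0.2772   0.3768 141.4047] shift before [  0.3205   0.1358 141.4051] len 141.40547920742966
```

Emit:
play_rows:
  commands:
    - [[0.0017,0,0],[0.3,0.4,20],85]
    - [[0,0,0],[0,0,40],85]
    - [[0,0,0],[0,0,35],85]
    - [[0,0,0],[0,0,20],85]
    - [[0,0,0],[0,0,14],85]
    - [[0,0,0],[0,0,8],85]
    - [[0,0,0],[0,0,4.4],85]
    - [[0,0,0],[0,0,0],85]

```text
clock: 15.95
eef_pos: [0.5447, 0.0952, 0.0981]
tool_rot: [3.141, -0.0, 1.502]
contact_force: [1.1, 0.3, 0.4]
finger_gap: 0.0846
```

Emit:
play_rows:
  commands:
    - [[0,0,0],[0,0,0],70]
    - [[0,0,0],[0,0,0],60]
    - [[0,0,0],[0,0,0],55]
    - [[0,0,0],[0,0,0],40]
    - [[0,0,0],[0,0,0],40]
    - [[0,0,0],[0,0,0],40]

```text
clock: 16.7
eef_pos: [0.5446, 0.0954, 0.0984]
tool_rot: [3.141, -0.0, 1.502]
contact_force: [-1.5, 0.2, 7.0]
finger_gap: 0.0552
```

Emit:
play_rows:
  commands:
    - [[0,0,0],[0,0,-2],0]
    - [[0,0,0],[0,0,-3],0]
    - [[0,0,0],[0,0,-4],0]
    - [[0,0,0],[0,0,-5],0]

```text
clock: 17.2
eef_pos: [0.5442, 0.0952, 0.1116]
tool_rot: [-3.141, 0.0, 1.502]
contact_force: [0.9, -0.2, -5.9]
finger_gap: 0.0551
```

The load is about 6 N, which is just the lock's weight, so it is free. I'll continue up.

Emit:
play_rows:
  commands:
    - [[0,0,0],[0,0,-6],0]
    - [[0,0,0],[0,0,-8],0]
    - [[0,0,0],[0,0,-10],0]
    - [[0,0,0],[0,0,-12],0]
    - [[0,0,0],[0,0,-12],0]
    - [[0,0,0],[0,0,-12],0]
    - [[0,0,0],[0,0,-11],0]
    - [[0,0,0],[0,0,-9],0]
    - [[0,0,0],[0,0,-5],0]
    - [[0,0,0],[0,0,-1.5],0]
    - [[0,0,0],[0,0,0],0]
    - [[0,0,0],[0,0,0],0]
    - [[0,0,0],[0,0,0],0]
    - [[0,0,0],[0,0,0],0]

```text
clock: 18.95
eef_pos: [0.5444, 0.0952, 0.1981]
tool_rot: [-3.141, 0.0, 1.502]
contact_force: [-0.6, -0.2, -5.6]
finger_gap: 0.0549
```

```bash
python3 - <<'E'
from h import *; from plant import ctrl
o=ctrl.get_obs(); print(o['clock'],o['eef_pos'],o['tool_rot'],o['contact_force'],o['moment'],o['dq'],o['finger_gap'])
w=ctrl.read_camera('wrist');s=ctrl.read_camera('side');t=ctrl.read_camera('top')
cv2.imwrite('pics/w6.png',w)
cv2.imwrite('pics/s6.png',cv2.resize(s[100:340,200:430],None,fx=2.4,fy=2.4,interpolation=cv2.INTER_CUBIC)); cv2.imwrite('pics/t6.png',t)
E
```

```text
18.95 [0.5444 0.0952 0.1981] [-3.1412  0.      1.5016] [-0.614  -0.1766 -5.5617] [ 0.0351 -0.0388 -0.0397] [-0.0014 -0.002   0.0024 -0.0003 -0.0004  0.0002] 0.05490212146743981
```

View pics/w6.png

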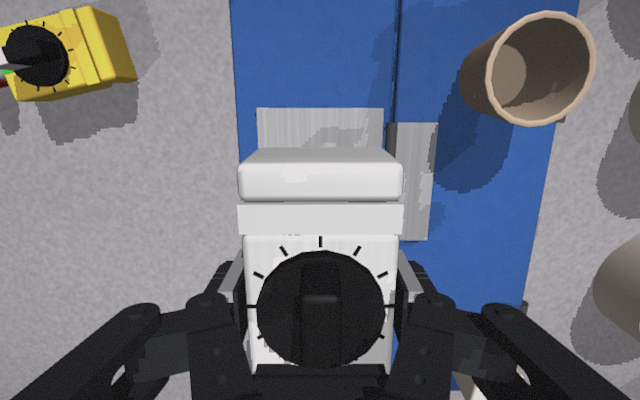

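View pics/s6.png

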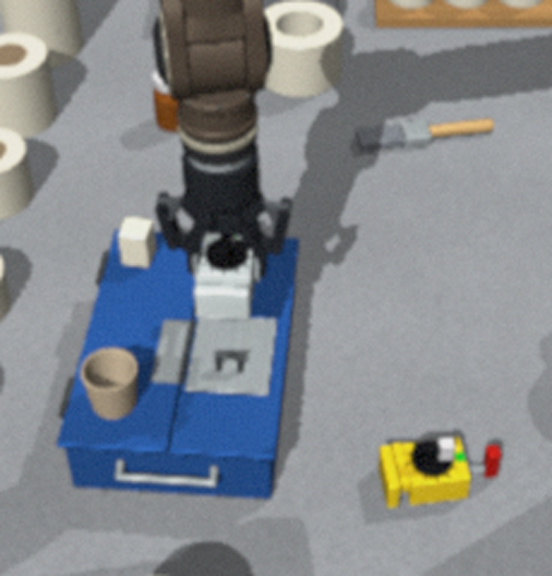

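View pics/t6.png

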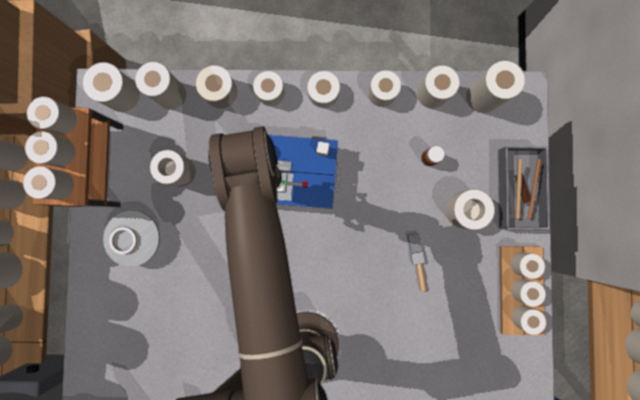

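```bash
python3 - <<'E'
from h import *; from plant import ctrl
p=ctrl.camera_params('top');t=cv2.imread('pics/t6.png');h=cv2.cvtColor(t,cv2.COLOR_BGR2HSV)[175:195,270:320]
m=((h[...,0]<8)|(h[...,0]>172))&(h[...,1]>150)&(h[...,2]>90);g=(abs(h[...,0].astype(int)-60)<15)&(h[...,1]>100)
for n,k,z in(('red',m,.236),('green',g,.230)):
    ys,xs=np.nonzero(k); print(n,k.sum(),xs.min()+270,xs.max()+270,bp(p['K'],p['extrinsics'],(xs.mean()+270,ys.mean()+175),z))
o=ctrl.get_obs();E=wristE(ctrl,o);K=ctrl.camera_params('wrist')['K']
# predicted top edge (lock y+53, z 40) and bottom front edge
u=np.array([.0686,.9976,0]);v=np.array([.9976,-.0686,0])
L=np.array([.5444,.0947,.1897])
for q in((-28,53,40),(28,53,40),(28,-37,40),(0,0,68)):
    P=L+v*q[0]/1e3+u*q[1]/1e3+[0,0,q[2]/1e3]; c=K@(E[:3]@np.r_[P,1]);print(q,c[:2]/c[2])
E
```

```text
red 19 303 306 [[0.5379 0.0006 0.236 ]]
green 8 282 284 [[0.5438 0.064  0.23  ]]
(-28, 53, 40) [233.2908 161.5385]
(28, 53, 40) [406.5138 161.3659]
(28, -37, 40) [390.6762 385.7129]
(0, 0, 68) [319.9937 359.9937]
```

```bash
python3 - <<'E'
import cv2
t=cv2.imread('pics/t6.png')[125:215,225:345]
cv2.imwrite('pics/t6c.png',cv2.resize(t,None,fx=6,fy=6,interpolation=cv2.INTER_CUBIC))
E
```

```text
(no output)
```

View pics/t6c.png

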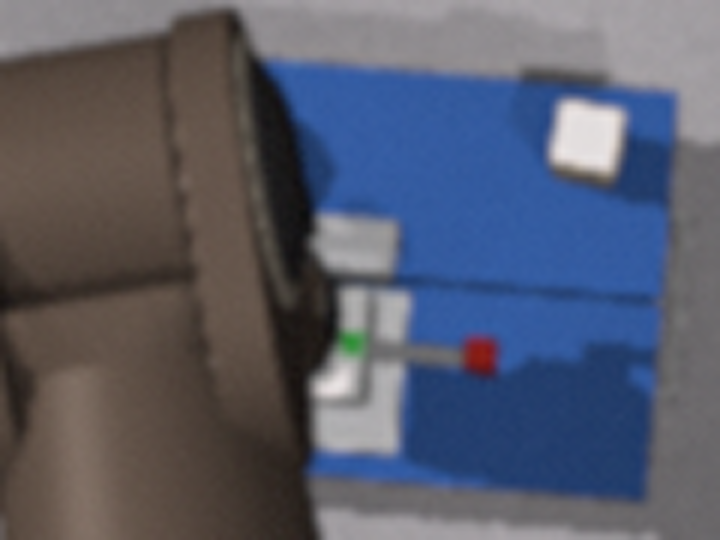

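Green to red measures 63.6 mm, against 62 mm expected with the shackle fully out. The block edge falls within a couple of pixels of where a level lock would put it. I'm handing in.

```bash
python3 -c "
from plant import ctrl
print(ctrl.sign_off(), ctrl.get_obs()['clock'])"
```

```text
the job is handed in; nothing more can be done
the job is handed in; nothing more can be done
```

The lock is open and off the staple, and the gripper is holding it still about 10 cm above its place. I turned the dial three clicks clockwise to the green mark and pulled the red handle to its stop. I then gripped the block by its sides and lifted it straight up, handing in at about 19 s of the 64 s.

**Last checks:**
- **Height and tilt:** the gripper had risen 99.7 mm and was within 0.001 rad of straight down. In the wrist picture the block's edge was where a level lock would put it, judged by eye.
- **Shackle:** the handle moved 27 mm, and the pull force reached 7.5 N at the stop. With the lock lifted, the green mark to handle distance was 63.6 mm, against 62 mm expected for fully out. That difference is within camera accuracy.
- **Hold:** the gripper carried a steady load of about 5.6 N with 55 mm between the fingers, which fits the lock's weight.
- **Surroundings:** the cup, kiln post, moulds, jar, brush and yellow decoy looked unmoved.

**Mishap and gap:**
- **Joint limit:** on the first approach the last joint ran to its 3.14 limit, still clear of everything. I turned the hand half a turn and carried on.
- **Dial pointer:** I last saw it at the mark after the pull. In the lifted pictures the gripper hid the white end, though the black half of the bar still lined up.

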